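Pack the electric screwdriver and close its case

ROBOT

A 6-joint arm with a two-finger parallel gripper is mounted at the origin on the work surface. World frame = base frame: x ahead of the robot, y to its left, z up, the work surface at z = 0. Lengths are in m, angles in rad, forces in N, time in s.
With the tool pointing down it reaches from about 0.3 to 0.775 m from the base axis. Payload 14.6 kg.
Tool frame: the origin (TCP) lies midway between the tips of the shut fingers; the grasp point (between the pads) lies 19 mm behind it (grasp_offset is the distance from the TCP to the grasp point, in m); z points along the fingers, y is the line along which they close (so a half turn about z gives the same grasp; the last joint's range is limited). The gripper opens to 94 mm and grips with 3 to 60 N. Pads are 16 mm wide; open, the fingers measure 119 mm over their backs; the gripper's body (75 mm by 177 mm) begins 78 mm behind the grasp point.
Start: joints at [-1.381, 0.3, 1.521, -0, 1.321, -0.067], TCP at [0.14, -0.532, 0.205] pointing down, gripper open.
Joint ranges: [-3.03, 3.03], [-0.79, 2.21], [0.23, 2.52], [-1.04, 4.18], [0, 3.07], [-2.55, 2.55]. Speed limits (rad/s): [2.22, 2.22, 2.57, 3.14, 3.14, 3.14].

INTERFACE

Orientations are given as [roll, pitch, yaw] about the fixed x, y, z axes, in that order (R = Rz(yaw) Ry(pitch) Rx(roll)).
In Python, from station import * gives the robot as it stands. The module is installed in compiled form; this text tells all that it offers.
- The arm moves only by the tool send_rows, never from a script. Its argument "rows" is a list of rows, each an object of numbers: "dx", "dy", "dz": the shift along the tool's x, y, z in mm; "roll": the turn about the tool's z in degrees; "jaw": the closure, from -1 (fully open) to 1 (shut). In form: [{"dx": .., "dy": .., "dz": .., "roll": .., "jaw": ..}, ...]. A call has 1 to 12 rows; each row shifts and turns the commanded pose from where the row before left it, along the tool's axes as they then stand; what a row does not reach is not made up. A row lasts 1/12 s, in which the tool goes at most 41.7 mm and 7.16 degrees, less where a joint would pass 70% of its speed; a pose out of reach is approached as far as the arm can. A call is refused whole if a number of a shift passes 41.7 or a number of a turn 7.16, either way. A call with a gripper value outside its range is refused whole. The fingers move at their own pace and stop on an object; "force" is the grip in N (left out, the last holds). Time passes only in rows, so rows that do not move let the fingers close. It gives the time, the measured TCP pose, the force, the opening and the grip force at its end, in the units of the state.
- get_obs(): the state, without advancing time (a new reading comes with each control period).
- camera(name): name is "scene" or "top"; returns a dict with "frame" (420x560x3 uint8, red, green, blue), "z_map" (420x560 float32, m along the optical axis (not along the pixel's ray), 0 where there is no reading), "camera_matrix" (3x3 intrinsics, pixels), "D" ([k1, k2, p1, p2, k3] as OpenCV has them; the pictures are not rectified), "rvec" (rotation vector, rad) and "tvec" (3), from world to camera coordinates, as OpenCV has them. Camera axes: x right, y down, z forward; pixel columns grow to the right and rows downward; lengths in m; the calibration is good to about 2 mm. A picture is of the moment at which its call begins.
- hand_in(): hands the job in; it is judged then, once.
The state is a dict: "time_s": time; "qpos": joint angles; "joint_vel": joint speeds; "tau": joint torques, N m; "ee_pos": TCP position; "eef_rot": TCP orientation; "force": force on the tool from outside, world axes, zero at the start; "moment": the same for the moment, N m; "grip_width": finger opening in m; "grip_force": force on a finger pad.
Only numpy, scipy, OpenCV 4.12 (cv2) and the standard library are available. Lean on these libraries where they do the work, as an engineer would, in place of code of your own. Each camera call takes 0.05 s, during which the arm holds its last target. There are 200 camera calls.

TASK

Put the blue electric pen screwdriver away in its open case: turn it end for end so that its thin steel shank lies in the narrow groove and its body in the wide bay, flat on the floor with nothing standing above the rim, setting it in rather than dropping it. Then close the orange lid fully and let go. Do not strike the clip stand, and leave the solder spool and the small tin where they are.

Things in the scene. Friction and masses are not known exactly. Their poses are not given: they have to be found in the camera images.
- driver: Loose blue electric pen screwdriver, 120 g. Square body 120 x 24 x 24 mm, black cap at one end; from the other, on the centre line, a steel shank 8 mm thick, 55 mm long. Origin: centre of the body's underside; x towards the shank (body x -60 to 60, shank 60 to 115 mm), z up. Starts flat on the table, shank within 35 degrees of opposite to its direction in the case.
- driver_tip (a point): Tip of the screwdriver's steel shank: x 115 mm, z 12 mm in the screwdriver's frame.
- case: Fixed black case, 116 (x) x 206 (y) mm, rim 38 mm high, walls 6. Origin: centre of underside; x to the hinge side (away from robot, within 12 deg), z up. Yellow floor at z 6. Grey blocks 34 high leave a bay 36 wide (in x), y -97 to 37, for the body; a groove 20 wide, y 37 to 97, for the shank; a finger well, x -52 to 52, y -75 to 15. Screwdriver's x goes along case +y.
- bay (a point): Point on the case's inner floor (x 0, y -30, z 6 mm in the case's frame) over which the screwdriver's origin belongs.
- lid (a joint): Angle of the orange lid in rad: 0 fully closed, flat on the rim; 1.57 upright; opens to 2.0. It starts open, between 1.55 and 1.9. About 150 g, stiff hinge (about 0.14 N m of friction) that stays where it is left, so it must be brought all the way down.
- lid_hinge (a point): Middle of the lid's hinge line (parallel to case y), 38.5 mm above the table, at case x 58 mm, y 0. The lid is a slab 10 mm thick, 206 mm along the hinge, reaching 116 mm from the hinge line; its underside passes through the hinge line and lies on the rim when closed.
- lid_tab (a point): Centre of the black thumb tab in the middle of the lid's free edge; 124 mm from the hinge line and 5 mm above the lid's underside. The tab is 50 mm wide (along the hinge), 10 mm thick and sticks out to 133 mm from the hinge line.
- stand: Helping-hand clip stand, fixed: round dark steel base 64 mm in diameter and 14 mm high, thin post, and at 139 mm a cross bar along its x, reaching 63 mm either way with copper clips; 148 mm tall. Origin: centre of its underside. Do not strike it.
- spool: Loose blue solder spool standing on its flange, 52 mm in diameter, 32 mm high. Origin: centre of its underside. Leave it.
- tin: Loose small round tin, yellow with a brass lid, 48 mm in diameter, 30 mm high. Origin: centre of its underside. Leave it.

How it is judged:
On the way:
1. the screwdriver lies flat on the case's floor, shank in the groove, with the lid still open (more than 1.0 rad) (x of driver in the frame of case between -0.014 and 0.014 m and y of driver in the frame of case between -0.045 and -0.015 m and z of driver in the frame of case below 0.011 m and y of driver_tip in the frame of case above 0.06 m and z of driver_tip in the frame of case below 0.026 m and value of joint lid above 1 rad), for 0.2 s.
At the end, for the whole second after the job is handed in: The lid is closed to within 0.04 rad; the screwdriver lies at rest on the case's floor inside (origin within 14 mm across and 15 mm along of the bay point, no more than 5 mm above the floor), its shank tip in the groove (case y above 60 mm) and no more than 26 mm above the case's underside (x of driver in the frame of case between -0.014 and 0.014 m and y of driver in the frame of case between -0.045 and -0.015 m and z of driver in the frame of case below 0.011 m and y of driver_tip in the frame of case above 0.06 m and z of driver_tip in the frame of case below 0.026 m and value of joint lid below 0.04 rad and linear speed of driver below 0.02 m/s); the robot touches nothing.
It fails at once if the clip stand is struck (more than 2 N) (contact force between stand and anything else above 2 N).
It fails at once if the spool is moved more than 20 mm (distance of spool from where it was at the start of the episode above 0.02 m).
It fails at once if the tin is moved more than 20 mm (distance of tin from where it was at the start of the episode above 0.02 m).
It fails at once if the screwdriver is let go or dropped while more than 50 mm above the table (height (world z) of driver above 0.05 m and contact force between the fingers and driver below 0.05 N).
It also fails if it takes over 72 s, if anything falls off the work surface, if the arm or the gripper's body presses on something with over 40 N, if the wrist force passes 120 N, or if a joint passes its speed limit or range.

## Working session

There is one attempt and no reset: what is moved stays moved. The work goes in short steps, Python scripts to look and compute and a tool call to move; the robot and the scene stay as the last step left them, time stands still between calls to the robot, and variables do not carry over. Pictures are saved under pics/ and viewed, at most 10 in all, crops included, and the job is handed in when it is done.

Besides the shell and the picture viewer there is one more tool, called after "Emit:" as name(argument=value, ...) on one line, values as JSON. send_rows: Moves the arm, as the interface text tells. Its arguments: {"type":"object","properties":{"rows":{"type":"array"},"force":{"type":"number"}},"required":["rows"]}

```bash
mkdir -p pics
cat > h.py <<'E'
import numpy as np, cv2
from station import *
def shot(n,save=None):
    c=camera(n)
    if save: cv2.imwrite('pics/'+save,c['frame'][:,:,::-1])
    np.savez('last_'+n+'.npz',**{k:np.asarray(v) for k,v in c.items()})
    return c
def load(n): return dict(np.load('last_'+n+'.npz'))
def cloud(c):
    # world point of every pixel from z_map
    h,w=c['z_map'].shape
    u,v=np.meshgrid(np.arange(w,dtype=float),np.arange(h,dtype=float))
    p=cv2.undistortPoints(np.stack([u.ravel(),v.ravel()],1)[:,None],c['camera_matrix'],c['D'])[:,0]
    R=cv2.Rodrigues(np.asarray(c['rvec'],float))[0]
    z=c['z_map'].ravel().astype(float)
    P=np.c_[p,np.ones(len(p))]*z[:,None]
    return ((P-np.ravel(c['tvec']))@R).reshape(h,w,3)
def ray(c,uv,zh):
    p=cv2.undistortPoints(np.asarray(uv,float).reshape(-1,1,2),c['camera_matrix'],c['D'])[:,0]
    R=cv2.Rodrigues(np.asarray(c['rvec'],float))[0]
    o=-R.T@np.ravel(c['tvec']); d=np.c_[p,np.ones(len(p))]@R
    return o+d*((zh-o[2])/d[:,2])[:,None]
E
python3 - <<'E'
from h import *
for n in('scene','top'):
    c=shot(n,n+'0.png'); print(n,(c['z_map']>0).mean(), c['camera_matrix'].tolist(), np.ravel(-cv2.Rodrigues(np.asarray(c['rvec'],float))[0].T@np.ravel(c['tvec'])))
o=get_obs(); print(o)
E
```

```text
scene 0.9959268707482993 [[517.783801515797, 0.0, 278.0351820648796], [0.0, 517.783801515797, 206.4477146996893], [0.0, 0.0, 1.0]] [ 1.33943533 -0.23313764  0.85533333]
top 0.9959353741496598 [[518.4961867933173, 0.0, 273.538061294285], [0.0, 518.4961867933173, 212.82696270196277], [0.0, 0.0, 1.0]] [ 0.48108729 -0.04111014  1.02401392]
{'time_s': 0.1, 'qpos': array([-1.38064947e+00,  3.00399836e-01,  1.52150262e+00,  2.37546365e-05,
        1.32068647e+00, -6.66000839e-02]), 'joint_vel': array([-1.31595556e-03, -1.31711211e-03, -1.04450617e-03, -9.73354226e-05,
        4.88015785e-04, -1.40094680e-03]), 'tau': array([ 5.62885507e-04, -5.32644582e+01, -3.53284228e+01,  7.09133665e-02,
        2.34739407e-02, -6.30713862e-05]), 'ee_pos': array([ 0.13962505, -0.53174943,  0.20495861]), 'eef_rot': array([-3.14060013e+00, -8.92609230e-05,  2.56741003e-01]), 'force': array([ 0.21225934, -0.30814151, -0.38600432]), 'moment': array([-0.00068617,  0.02995163,  0.01083681]), 'grip_force': 0.0, 'grip_width': 0.09423078948412858}
```

View pics/scene0.png

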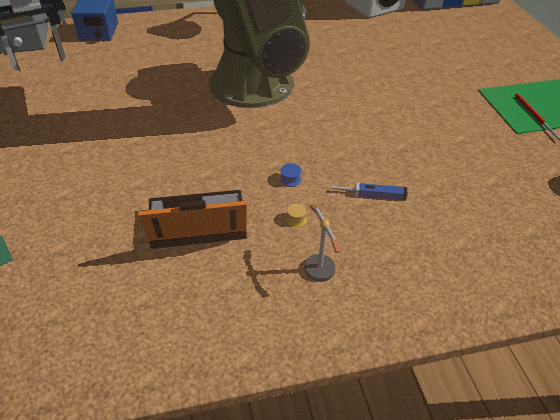

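View pics/top0.png

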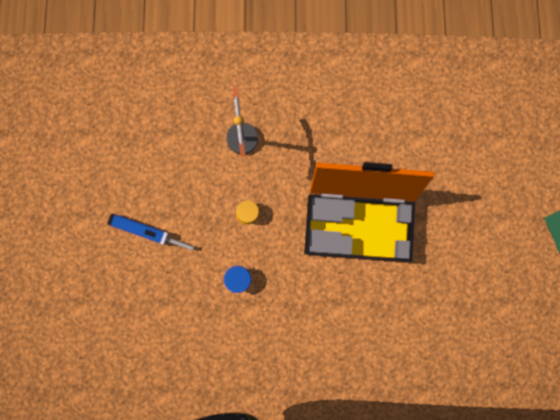

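The top view (up = +x, left = +y) shows the driver body at (138,229) with its tip at (198,248), the case at (360,228), the stand base at (243,139), the tin at (247,211) and the spool at (237,279). The scene view shows the same things, with the lid upright at (195,220).

```bash
cat > m.py <<'E'
from h import *
def blob(c,lo,hi,box,minA=20):
    hsv=cv2.cvtColor(c['frame'],cv2.COLOR_RGB2HSV); m=cv2.inRange(hsv,lo,hi)
    k=np.zeros_like(m); x0,y0,x1,y1=box; k[y0:y1,x0:x1]=m[y0:y1,x0:x1]; return k
E
python3 - <<'E'
from m import *
t=load('top'); s=load('scene')
for n,c,boxd,boxs,boxt in(('top',t,(95,200,172,260),(215,260,260,300),(225,195,265,228)),('scene',s,(345,178,415,205),(275,160,305,190),(280,200,310,228))):
    P=cloud(c)
    for nm,lo,hi,b in(('driver',(100,100,40),(130,255,255),boxd),('spool',(100,100,40),(130,255,255),boxs),('tin',(15,150,90),(35,255,255),boxt)):
        m=blob(c,lo,hi,b)>0; q=P[m]; zt=np.percentile(q[:,2],90); top=q[q[:,2]>zt-.004]
        print(n,nm,m.sum(),'ztop',zt.round(4),'mean',top.mean(0).round(4),'min',top.min(0).round(3),'max',top.max(0).round(3))
        if nm=='driver':
            r=cv2.minAreaRect((top[:,:2]*1000).astype(np.float32)); print('   rect mm',r)
            v=np.linalg.svd(top[:,:2]-top[:,:2].mean(0))[2][0]; print('   dir deg',np.degrees(np.arctan2(v[1],v[0])))
P=cloud(t)
# shank tip: bright low-sat pixels
hsv=cv2.cvtColor(t['frame'],cv2.COLOR_RGB2HSV)
m=np.zeros((420,560),bool); m[232:255,168:205]=True
q=P; sh=m&(P[:,:,2]>0.010)&(P[:,:,2]<.03)
print('shank n',sh.sum()); a=P[sh]; i=a[:,1].argmin(); print('tip-ish',a[i],a.mean(0))
# whole driver by height
m=np.zeros((420,560),bool); m[200:260,95:205]=True
a=P[m&(P[:,:,2]>.017)]; r=cv2.minAreaRect((a[:,:2]*1000).astype(np.float32)); print('body by height',r, cv2.boxPoints(r).round(1).tolist(),np.median(a[:,2]))
# case: height band 0.03..0.045
m=np.zeros((420,560),bool); m[190:268,295:425]=True
for lo,hi in((.035,.042),(.029,.035),(.0,.012)):
    a=P[m&(P[:,:,2]>lo)&(P[:,:,2]<hi)]
    print(lo,len(a),a.min(0).round(3),a.max(0).round(3))
rim=P[m&(P[:,:,2]>.035)&(P[:,:,2]<.042)]; r=cv2.minAreaRect((rim[:,:2]*1000).astype(np.float32)); print('rim',r,cv2.boxPoints(r).round(1).tolist())
# yellow floor
f=blob(t,(22,150,120),(35,255,255),(300,190,425,268)); f=cv2.morphologyEx(f,cv2.MORPH_OPEN,np.ones((3,3)))
a=P[f>0]; print('floor z',np.median(a[:,2]),a.min(0).round(3),a.max(0).round(3))
# lid: orange
for n,c,b in(('top',t,(305,150,440,205)),('scene',s,(130,190,255,245))):
    P=cloud(c); l=blob(c,(3,180,80),(16,255,255),b)>0; a=P[l]; a=a[(a[:,2]>.06)]
    cc=a.mean(0); u,w,v=np.linalg.svd(a-cc); print('lid',n,len(a),cc.round(3),'normal',v[2].round(3),'zmax',a[:,2].max(),a.min(0).round(3),a.max(0).round(3))
# stand
P=cloud(t); m=np.zeros((420,560),bool); m[75:165,215:275]=True
a=P[m&(P[:,:,2]>.1)&(P[:,:,2]<.16)]; print('bar',len(a),a.min(0).round(3),a.max(0).round(3))
a=P[m&(P[:,:,2]>.01)&(P[:,:,2]<.02)]; print('base',len(a),np.median(a,0),a.min(0).round(3),a.max(0).round(3))
E
```

```text
top driver 594 ztop 0.0264 mean [0.5372 0.2075 0.029 ] min [ 0.481 -0.041  0.022] max [0.562 0.259 1.024]
   rect mm ((509.781494140625, 110.69685363769531), (307.88421630859375, 26.11890983581543), 74.44734954833984)
   dir deg 73.08601949387838
top spool 547 ztop 0.0343 mean [0.4408 0.0114 0.037 ] min [ 0.418 -0.041  0.03 ] max [0.481 0.037 1.024]
top tin 503 ztop 0.0319 mean [ 0.5708 -0.0061  0.0334] min [ 0.481 -0.041  0.028] max [0.592 0.015 1.024]
scene driver 258 ztop 0.0275 mean [0.5494 0.2084 0.0335] min [ 0.517 -0.233  0.024] max [1.339 0.262 0.855]
   rect mm ((942.9443359375, 14.559158325195312), (100.41192626953125, 929.5980834960938), 64.1710433959961)
   dir deg -30.454206343148428
scene spool 290 ztop 0.0352 mean [0.4441 0.0143 0.0338] min [ 0.418 -0.01   0.031] max [0.47  0.038 0.037]
scene tin 121 ztop 0.0166 mean [ 0.5886 -0.0067  0.0186] min [ 0.568 -0.024  0.014] max [0.596 0.013 0.027]
shank n 108
tip-ish [0.50301491 0.09892684 0.01525597] [0.50798276 0.12416489 0.01496615]
body by height ((510.1451416015625, 114.44479370117188), (315.0257263183594, 30.423109054
[... 412 characters left out ...]
(207.08935546875, 119.26273345947266), 85.8785400390625) [[474.0, -323.29998779296875], [592.9000244140625, -331.79998779296875], [607.7999877929688, -125.30000305175781], [488.8999938964844, -116.69999694824219]]
floor z 0.006547956822951504 [ 0.481 -0.322 -0.   ] [ 0.59  -0.041  1.024]
lid top 2939 [ 0.619 -0.226  0.118] normal [-0.994  0.06  -0.087] zmax 1.0240139192453888 [ 0.481 -0.331  0.06 ] [ 0.645 -0.041  1.024]
lid scene 1512 [ 0.63  -0.236  0.117] normal [-0.842  0.058  0.537] zmax 0.8553333322424993 [ 0.608 -0.33   0.06 ] [ 1.339 -0.128  0.855]
bar 365 [ 0.657 -0.004  0.101] [0.783 0.017 0.149]
base 588 [0.717782   0.00152468 0.01399205] [ 0.689 -0.024  0.01 ] [0.748 0.038 0.019]
```

```bash
sed -i "s/    return ((P-np.ravel(c\['tvec'\]))@R).reshape(h,w,3)/    W=(P-np.ravel(c['tvec']))@R; W[z<=0]=np.nan; return W.reshape(h,w,3)/" h.py
python3 - <<'E'
from m import *
t=load('top'); s=load('scene'); P=cloud(t)
def rect(a):
    r=cv2.minAreaRect((a[:,:2]*1000).astype(np.float32)); print('  c',np.round(r[0],1),'size',np.round(r[1],1),'box',cv2.boxPoints(r).round(0).tolist())
def axis(a):
    c=a.mean(0); v=np.linalg.svd(a[:,:2]-c[:2],full_matrices=False)[2][0]; return c.round(4),np.degrees(np.arctan2(v[1],v[0])).round(2)
m=np.zeros((420,560),bool); m[200:262,95:208]=True
a=P[m&(P[:,:,2]>.02)&(P[:,:,2]<.03)]; print('body',len(a),axis(a)); rect(a)
a=P[m&(P[:,:,2]>.009)&(P[:,:,2]<.03)]; print('all',len(a),axis(a)); rect(a)
Ps=cloud(s); ms=np.zeros((420,560),bool); ms[175:206,320:415]=True
a=Ps[ms&(Ps[:,:,2]>.021)&(Ps[:,:,2]<.03)]; print('body scene',len(a),axis(a)); rect(a)
# rim inner: floor rect edges via yellow mask by rays
f=blob(t,(22,150,120),(35,255,255),(300,190,425,268)); f=cv2.morphologyEx(f,cv2.MORPH_OPEN,np.ones((3,3)))
a=P[(f>0)&(P[:,:,2]<.012)]; print('floor'); rect(a)
# grey blocks tops
m=np.zeros((420,560),bool); m[190:265,305:415]=True
hsv=cv2.cvtColor(t['frame'],cv2.COLOR_RGB2HSV)
g=m&(hsv[:,:,1]<70)&(hsv[:,:,2]>80)&(P[:,:,2]>.030)&(P[:,:,2]<.037)
n,lab,st,ce=cv2.connectedComponentsWithStats(g.astype(np.uint8))
for i in range(1,n):
    if st[i,4]>60: print('block',st[i]); rect(P[lab==i])
r=m&(P[:,:,2]>.036)&(P[:,:,2]<.040)&(hsv[:,:,2]<80); a=P[r]; print('rim',len(a)); rect(a)
for n,c,b in(('top',t,(305,150,440,205)),('scene',s,(130,190,255,245))):
    Q=cloud(c); l=blob(c,(3,180,80),(16,255,255),b)>0; a=Q[l]; a=a[(a[:,2]>.06)&(a[:,2]<.15)]
    cc=a.mean(0); v=np.linalg.svd(a-cc,full_matrices=False)[2]; print('lid',n,len(a),cc.round(3),'normal',v[2].round(3),a.min(0).round(3),a.max(0).round(3))
E
```

```text
body 738 (array([0.5365, 0.2066, 0.024 ]), np.float64(71.21))
  c [534.7 201.2] size [133.3  24.3] box [[502.0, 142.0], [524.0, 134.0], [568.0, 260.0], [545.0, 268.0]]
all 890 (array([0.5329, 0.1959, 0.0226]), np.float64(70.82))
  c [528.2 182.6] size [175.2  24.8] box [[488.0, 104.0], [511.0, 96.0], [569.0, 261.0], [545.0, 269.0]]
body scene 383 (array([0.5412, 0.2089, 0.0251]), np.float64(-109.58))
  c [539.4 209.1] size [116.5  28.7] box [[507.0, 159.0], [534.0, 149.0], [572.0, 259.0], [545.0, 269.0]]
floor
  c [ 539.5 -227.1] size [188.3 103.3] box [[481.0, -317.0], [584.0, -325.0], [598.0, -137.0], [495.0, -130.0]]
block [312 197  43  24 797]
  c [ 575.  -170.9] size [80.5 43.4] box [[550.0, -209.0], [594.0, -213.0], [600.0, -132.0], [556.0, -129.0]]
block [399 204  13  18 203]
  c [ 568.4 -311.8] size [23.9 33.4] box [[551.0, -323.0], [585.0, -324.0], [585.0, -300.0], [552.0, -299.0]]
block [309 230  43  25 789]
  c [ 510.7 -166.8] size [80.6 42.2] box [[485.0, -205.0], [527.0, -209.0], [536.0, -129.0], [494.0, -124.0]]
block [397 241  13  18 199]
  c [ 497.7 -306.6] size [23.9 32.9] box [[480.0, -317.0], [513.0, -320.0], [515.0, -296.0], [482.0, -294.0]]
rim 612
  c [ 539.4 -224. ] size [206.4 116.3] box [[474.0, -323.0], [590.0, -331.0], [605.0, -125.0], [489.0, -117.0]]
lid top 2802 [ 0.619 -0.227  0.112] normal [ 0.953 -0.073 -0.295] [ 0.597 -0.331  0.06 ] [ 0.645 -0.126  0.15 ]
lid scene 1372 [ 0.629 -0.236  0.112] normal [-0.965  0.067  0.255] [ 0.608 -0.33   0.06 ] [ 0.647 -0.128  0.15 ]
```

Emit:
send_rows(rows=[{"roll":-7.1,"jaw":1},{"roll":-7.1,"jaw":1},{"roll":-7.1,"jaw":1},{"roll":-7.1,"jaw":1},{"roll":-7.1,"jaw":1},{"roll":-7.1,"jaw":1},{"roll":-7.1,"jaw":1},{"roll":-7.1,"jaw":1},{"roll":-7.1,"jaw":1},{"roll":-7.1,"jaw":1}])

```text
invalid input at $.rows[0]: expected keys dx, dy, dz, roll, jaw
```

Emit:
send_rows(rows=[{"dx":22.4,"dy":28},{"dx":22.4,"dy":28},{"dx":22.4,"dy":28},{"dx":22.4,"dy":28},{"dx":22.4,"dy":28},{"dx":22.4,"dy":28},{"dx":22.4,"dy":28},{"dx":22.4,"dy":28},{"dx":22.4,"dy":28},{"dx":22.4,"dy":28},{"dx":22.4,"dy":28},{"dx":0}])

```text
invalid input at $.rows[0]: expected keys dx, dy, dz, roll, jaw
```

Emit:
send_rows(rows=[{"dx":0,"dy":0,"dz":0,"roll":-7.1,"jaw":1},{"dx":0,"dy":0,"dz":0,"roll":-7.1,"jaw":1},{"dx":0,"dy":0,"dz":0,"roll":-7.1,"jaw":1},{"dx":0,"dy":0,"dz":0,"roll":-7.1,"jaw":1},{"dx":0,"dy":0,"dz":0,"roll":-7.1,"jaw":1},{"dx":0,"dy":0,"dz":0,"roll":-7.1,"jaw":1},{"dx":0,"dy":0,"dz":0,"roll":-7.1,"jaw":1},{"dx":0,"dy":0,"dz":0,"roll":-7.1,"jaw":1},{"dx":0,"dy":0,"dz":0,"roll":-7.1,"jaw":1},{"dx":0,"dy":0,"dz":0,"roll":-7.1,"jaw":1},{"dx":0,"dy":0,"dz":0,"roll":0,"jaw":1}])

```text
time_s: 1.02
ee_pos: [0.1397, -0.5318, 0.2051]
eef_rot: [-3.141, -0.001, 1.502]
force: [0.4, 0.6, -0.9]
grip_width: 0.0244
grip_force: 0.0
```

Emit:
send_rows(rows=[{"dx":22.4,"dy":28,"dz":0,"roll":0,"jaw":1},{"dx":22.4,"dy":28,"dz":0,"roll":0,"jaw":1},{"dx":22.4,"dy":28,"dz":0,"roll":0,"jaw":1},{"dx":22.4,"dy":28,"dz":0,"roll":0,"jaw":1},{"dx":22.4,"dy":28,"dz":0,"roll":0,"jaw":1},{"dx":22.4,"dy":28,"dz":0,"roll":0,"jaw":1},{"dx":22.4,"dy":28,"dz":0,"roll":0,"jaw":1},{"dx":22.4,"dy":28,"dz":0,"roll":0,"jaw":1},{"dx":22.4,"dy":28,"dz":0,"roll":0,"jaw":1},{"dx":22.4,"dy":28,"dz":0,"roll":0,"jaw":1},{"dx":22.4,"dy":28,"dz":0,"roll":0,"jaw":1},{"dx":0,"dy":0,"dz":0,"roll":0,"jaw":1}])

```text
time_s: 2.02
ee_pos: [0.4688, -0.3059, 0.205]
eef_rot: [3.141, -0.001, 1.495]
force: [0.0, 0.4, -0.1]
grip_width: 0.0005
grip_force: 0.0
```

Emit:
send_rows(rows=[{"dx":22,"dy":27,"dz":0,"roll":0,"jaw":1},{"dx":22,"dy":27,"dz":0,"roll":0,"jaw":1},{"dx":22,"dy":27,"dz":0,"roll":0,"jaw":1},{"dx":22,"dy":27,"dz":0,"roll":0,"jaw":1},{"dx":0,"dy":0,"dz":26,"roll":0,"jaw":1},{"dx":0,"dy":0,"dz":27,"roll":0,"jaw":1},{"dx":0,"dy":0,"dz":27,"roll":0,"jaw":1},{"dx":0,"dy":12,"dz":0,"roll":0,"jaw":1},{"dx":0,"dy":6,"dz":0,"roll":0,"jaw":1},{"dx":0,"dy":6,"dz":0,"roll":0,"jaw":1},{"dx":0,"dy":4,"dz":0,"roll":0,"jaw":1},{"dx":0,"dy":4,"dz":0,"roll":0,"jaw":1}])

```text
time_s: 3.02
ee_pos: [0.612, -0.2323, 0.1263]
eef_rot: [3.14, 0.0, 1.495]
force: [-0.9, -0.1, -0.0]
grip_width: 0.0003
grip_force: 0.0
```

Emit:
send_rows(rows=[{"dx":0,"dy":3,"dz":0,"roll":0,"jaw":1},{"dx":0,"dy":2,"dz":0,"roll":0,"jaw":1},{"dx":0,"dy":2,"dz":0,"roll":0,"jaw":1}])

```text
time_s: 3.27
ee_pos: [0.6184, -0.2326, 0.1256]
eef_rot: [-3.141, 0.0, 1.496]
force: [-0.9, 1.3, -0.7]
grip_width: 0.0003
grip_force: 0.5
```

Emit:
send_rows(rows=[{"dx":0,"dy":2,"dz":0,"roll":0,"jaw":1},{"dx":0,"dy":2,"dz":0,"roll":0,"jaw":1},{"dx":0,"dy":2,"dz":0,"roll":0,"jaw":1},{"dx":0,"dy":2,"dz":0,"roll":0,"jaw":1}])

```text
time_s: 3.6
ee_pos: [0.6265, -0.2331, 0.1255]
eef_rot: [3.142, -0.0, 1.496]
force: [-1.3, 0.2, -0.6]
grip_width: 0.0003
grip_force: 0.5
```

Emit:
send_rows(rows=[{"dx":0,"dy":1,"dz":0,"roll":0,"jaw":1},{"dx":0,"dy":1,"dz":0,"roll":0,"jaw":1},{"dx":0,"dy":0,"dz":0,"roll":0,"jaw":1}])

```text
time_s: 3.85
ee_pos: [0.6285, -0.2332, 0.1254]
eef_rot: [3.142, -0.0, 1.496]
force: [-1.8, 0.2, 0.4]
grip_width: 0.0009
grip_force: 0.1
```

```bash
cat > lid.py <<'E'
from m import *
def lid(save=None):
    out=[]
    for n,b in(('scene',(120,180,265,260)),):
        s=shot(n,save); Q=cloud(s); l=blob(s,(3,180,60),(16,255,255),b)>0; a=Q[l]; a=a[(a[:,2]>.05)&(a[:,2]<.165)]
        c=a.mean(0); v=np.linalg.svd(a-c,full_matrices=False)[2][2]; v*=np.sign(v[0]); print('lid c',c.round(3),'n',v.round(3),'angle',np.pi/2+np.arcsin(-v[2]),len(a),a.max(0).round(3))
if __name__=='__main__': lid()
E
python3 lid.py
```

```text
lid c [ 0.641 -0.237  0.113] n [ 0.926 -0.064 -0.373] angle 1.9532091409774053 1050 [ 0.662 -0.125  0.154]
```

Emit:
send_rows(rows=[{"dx":0,"dy":2,"dz":0,"roll":0,"jaw":1},{"dx":0,"dy":2,"dz":0,"roll":0,"jaw":1},{"dx":0,"dy":1,"dz":0,"roll":0,"jaw":1},{"dx":0,"dy":0,"dz":0,"roll":0,"jaw":1}])

```text
time_s: 4.23
ee_pos: [0.6301, -0.2335, 0.1252]
eef_rot: [-3.132, -0.001, 1.496]
force: [-30.9, 4.6, 11.8]
grip_width: 0.0006
grip_force: 16.3
```

Emit:
send_rows(rows=[{"dx":0,"dy":-20,"dz":0,"roll":0,"jaw":1},{"dx":0,"dy":-30,"dz":-25,"roll":0,"jaw":1},{"dx":0,"dy":-30,"dz":-25,"roll":0,"jaw":1},{"dx":0,"dy":-25,"dz":-30,"roll":0,"jaw":1},{"dx":0,"dy":-25,"dz":0,"roll":0,"jaw":1},{"dx":31,"dy":0,"dz":0,"roll":0,"jaw":-1},{"dx":31,"dy":0,"dz":0,"roll":0,"jaw":-1},{"dx":31,"dy":0,"dz":0,"roll":0,"jaw":-1},{"dx":31,"dy":0,"dz":0,"roll":0,"jaw":-1},{"dx":31,"dy":0,"dz":0,"roll":0,"jaw":-1},{"dx":31,"dy":0,"dz":0,"roll":0,"jaw":-1},{"dx":31,"dy":0,"dz":0,"roll":0,"jaw":-1}])

```text
time_s: 5.23
ee_pos: [0.52, -0.006, 0.2059]
eef_rot: [3.141, -0.0, 1.496]
force: [0.8, -0.2, 0.8]
grip_width: 0.0439
grip_force: 0.0
```

Emit:
send_rows(rows=[{"dx":31,"dy":0,"dz":0,"roll":0,"jaw":-1},{"dx":31,"dy":0,"dz":0,"roll":0,"jaw":-1},{"dx":31,"dy":0,"dz":0,"roll":0,"jaw":-1},{"dx":31,"dy":0,"dz":0,"roll":0,"jaw":-1},{"dx":31,"dy":0,"dz":0,"roll":0,"jaw":-1},{"dx":31,"dy":0,"dz":0,"roll":0,"jaw":-1},{"dx":31,"dy":0,"dz":0,"roll":0,"jaw":-1},{"dx":0,"dy":0,"dz":0,"roll":-6.9,"jaw":-1},{"dx":0,"dy":0,"dz":0,"roll":-6.9,"jaw":-1},{"dx":0,"dy":0,"dz":0,"roll":-6.9,"jaw":-1},{"dx":0,"dy":0,"dz":0,"roll":-6.9,"jaw":-1},{"dx":0,"dy":0,"dz":0,"roll":-6.9,"jaw":-1}])

```text
time_s: 6.23
ee_pos: [0.5363, 0.2091, 0.2056]
eef_rot: [3.141, 0.0, 2.104]
force: [0.0, -0.6, 0.2]
grip_width: 0.0938
grip_force: 0.0
```

Emit:
send_rows(rows=[{"dx":0,"dy":0,"dz":0,"roll":-6.9,"jaw":-1},{"dx":0,"dy":0,"dz":0,"roll":-6.9,"jaw":-1},{"dx":0,"dy":0,"dz":0,"roll":-6.9,"jaw":-1},{"dx":0,"dy":0,"dz":0,"roll":-6.9,"jaw":-1},{"dx":0,"dy":0,"dz":0,"roll":-6.9,"jaw":-1},{"dx":0,"dy":0,"dz":0,"roll":-6.9,"jaw":-1},{"dx":0,"dy":0,"dz":0,"roll":-6.9,"jaw":-1},{"dx":0,"dy":0,"dz":0,"roll":-6.9,"jaw":-1},{"dx":0,"dy":0,"dz":0,"roll":-6.9,"jaw":-1},{"dx":0,"dy":0,"dz":0,"roll":-6.9,"jaw":-1},{"dx":0,"dy":0,"dz":0,"roll":-6.9,"jaw":-1},{"dx":0,"dy":0,"dz":0,"roll":-6.9,"jaw":-1}])

```text
time_s: 7.23
ee_pos: [0.5363, 0.209, 0.2057]
eef_rot: [3.142, 0.001, -2.734]
force: [0.0, 0.2, -0.4]
grip_width: 0.094
grip_force: 0.0
```

```bash
python3 -c "
from lid import *
o=get_obs(); print(o['ee_pos'],np.degrees(o['eef_rot']),o['qpos'],o['time_s']); lid()"
```

```text
[0.5363356  0.20900179 0.20568642] [ 1.79998326e+02  3.77260208e-02 -1.56645054e+02] [ 3.07911212e-01  3.56564104e-01  1.44553242e+00  9.72111212e-05
  1.33884387e+00 -1.67052814e+00] 7.2333
lid c [ 0.64  -0.235  0.111] n [ 0.922 -0.065 -0.381] angle 1.96149803656085 1264 [ 0.665 -0.127  0.156]
```

Emit:
send_rows(rows=[{"dx":0,"dy":0,"dz":0,"roll":-6.8,"jaw":-1},{"dx":0,"dy":0,"dz":0,"roll":-6.8,"jaw":-1},{"dx":0,"dy":0,"dz":0,"roll":-6.8,"jaw":-1},{"dx":0,"dy":0,"dz":0,"roll":-6.8,"jaw":-1},{"dx":0,"dy":0,"dz":0,"roll":-6.8,"jaw":-1},{"dx":0,"dy":0,"dz":0,"roll":-6.8,"jaw":-1},{"dx":0,"dy":0,"dz":0,"roll":-6.6,"jaw":-1},{"dx":0,"dy":0,"dz":35,"roll":0,"jaw":-1},{"dx":0,"dy":0,"dz":35,"roll":0,"jaw":-1},{"dx":0,"dy":0,"dz":35,"roll":0,"jaw":-1},{"dx":0,"dy":0,"dz":35,"roll":0,"jaw":-1},{"dx":0,"dy":0,"dz":0,"roll":0,"jaw":-1}])

```text
time_s: 8.28
ee_pos: [0.5332, 0.2079, 0.0594]
eef_rot: [3.134, -0.006, -1.915]
force: [0.1, -0.2, -0.0]
grip_width: 0.0935
grip_force: 0.0
```

```bash
python3 -c "
from h import *
o=get_obs(); print(o['ee_pos'],np.degrees(o['eef_rot']),o['qpos'],o['time_s'])
c=shot('top'); s=shot('scene')
a=c['frame'][180:290,80:240]; b=s['frame'][110:230,310:470]
cv2.imwrite('pics/pick.png',np.hstack([cv2.resize(a[:,:,::-1],(400,300),interpolation=cv2.INTER_CUBIC),cv2.resize(b[:,:,::-1],(400,300),interpolation=cv2.INTER_CUBIC)]))"
```

```text
[0.53316699 0.20793521 0.05938216] [ 179.57509101   -0.32008335 -109.74801915] [ 3.07827452e-01  5.11991363e-01  1.58739538e+00  7.37686861e-05
  1.05149044e+00 -2.48911344e+00] 8.2833
```

View pics/pick.png

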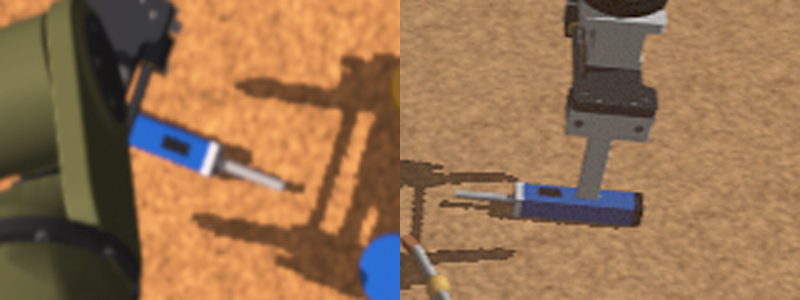

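Emit:
send_rows(rows=[{"dx":0,"dy":0,"dz":0,"roll":0,"jaw":-1},{"dx":0,"dy":0,"dz":15,"roll":0,"jaw":-1},{"dx":0,"dy":0,"dz":15,"roll":0,"jaw":-1},{"dx":0,"dy":0,"dz":8,"roll":0,"jaw":-1},{"dx":0,"dy":0,"dz":8,"roll":0,"jaw":-1},{"dx":0,"dy":0,"dz":0,"roll":0,"jaw":-1},{"dx":0,"dy":0,"dz":0,"roll":0,"jaw":-1}])

```text
time_s: 8.97
ee_pos: [0.5366, 0.209, 0.0203]
eef_rot: [-3.141, 0.001, -1.913]
force: [0.1, -0.3, 0.3]
grip_width: 0.0942
grip_force: 0.0
```

Emit:
send_rows(rows=[{"dx":0,"dy":0,"dz":7,"roll":0,"jaw":-1},{"dx":0,"dy":0,"dz":7,"roll":0,"jaw":-1},{"dx":0,"dy":0,"dz":0,"roll":0,"jaw":-1},{"dx":0,"dy":0,"dz":0,"roll":0,"jaw":0.2},{"dx":0,"dy":0,"dz":0,"roll":0,"jaw":0.2},{"dx":0,"dy":0,"dz":0,"roll":0,"jaw":1},{"dx":0,"dy":0,"dz":0,"roll":0,"jaw":1},{"dx":0,"dy":0,"dz":0,"roll":0,"jaw":1},{"dx":0,"dy":0,"dz":0,"roll":0,"jaw":1},{"dx":0,"dy":0,"dz":0,"roll":0,"jaw":1},{"dx":0,"dy":0,"dz":0,"roll":0,"jaw":1},{"dx":0,"dy":0,"dz":0,"roll":0,"jaw":1}], force=30)

```text
time_s: 9.97
ee_pos: [0.5362, 0.2089, 0.0055]
eef_rot: [-3.142, 0.0, -1.913]
force: [0.4, -0.5, 0.7]
grip_width: 0.0373
grip_force: 0.0
```

Emit:
send_rows(rows=[{"dx":0,"dy":0,"dz":0,"roll":0,"jaw":1},{"dx":0,"dy":0,"dz":0,"roll":0,"jaw":1}])

```text
time_s: 10.13
ee_pos: [0.5362, 0.2089, 0.0055]
eef_rot: [-3.141, 0.0, -1.913]
force: [0.5, 0.7, -0.7]
grip_width: 0.0241
grip_force: 0.1
```

Emit:
send_rows(rows=[{"dx":0,"dy":0,"dz":0,"roll":0,"jaw":1},{"dx":0,"dy":0,"dz":0,"roll":0,"jaw":1},{"dx":0,"dy":0,"dz":0,"roll":0,"jaw":1},{"dx":0,"dy":0,"dz":-5,"roll":0,"jaw":1},{"dx":0,"dy":0,"dz":-10,"roll":0,"jaw":1},{"dx":0,"dy":0,"dz":-10,"roll":0,"jaw":1},{"dx":0,"dy":0,"dz":-5,"roll":0,"jaw":1},{"dx":0,"dy":0,"dz":0,"roll":0,"jaw":1}])

```text
time_s: 10.8
ee_pos: [0.537, 0.2092, 0.0374]
eef_rot: [-3.139, 0.002, -1.913]
force: [-0.6, -0.5, -1.1]
grip_width: 0.024
grip_force: 30.0
```

```bash
python3 -c "
from h import *
o=get_obs(); print(o['ee_pos'],np.degrees(o['eef_rot']),o['grip_force'],o['force'])
s=shot('scene'); b=s['frame'][110:230,310:470]
cv2.imwrite('pics/lift.png',cv2.resize(b[:,:,::-1],(560,420),interpolation=cv2.INTER_CUBIC))"
```

```text
[0.53698656 0.20917929 0.03741693] [-1.79870234e+02  9.88921389e-02 -1.09581358e+02] 29.99428153038025 [-0.63502438 -0.5227656  -1.11674894]
```

View pics/lift.png

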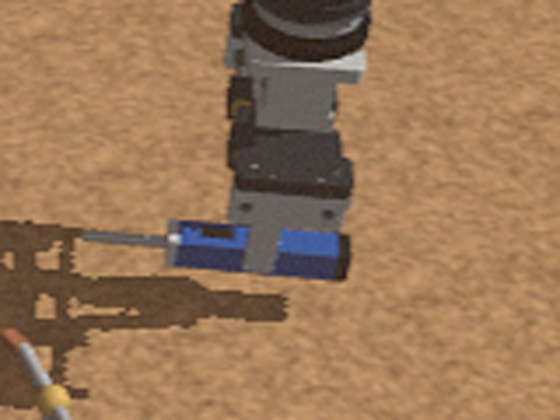

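Emit:
send_rows(rows=[{"dx":0,"dy":0,"dz":-15,"roll":0,"jaw":1},{"dx":0,"dy":0,"dz":-25,"roll":0,"jaw":1},{"dx":0,"dy":0,"dz":-25,"roll":0,"jaw":1},{"dx":0,"dy":0,"dz":-20,"roll":2,"jaw":1},{"dx":0,"dy":0,"dz":-8,"roll":4,"jaw":1},{"dx":0,"dy":0,"dz":0,"roll":6,"jaw":1},{"dx":0,"dy":0,"dz":0,"roll":6,"jaw":1},{"dx":0,"dy":0,"dz":0,"roll":6,"jaw":1},{"dx":0,"dy":0,"dz":0,"roll":6,"jaw":1},{"dx":0,"dy":0,"dz":0,"roll":6,"jaw":1},{"dx":0,"dy":0,"dz":0,"roll":6,"jaw":1},{"dx":0,"dy":0,"dz":0,"roll":6,"jaw":1}])

```text
time_s: 11.85
ee_pos: [0.536, 0.2088, 0.128]
eef_rot: [3.142, -0.001, -2.756]
force: [0.1, 0.5, -1.3]
grip_width: 0.0237
grip_force: 30.0
```

Emit:
send_rows(rows=[{"dx":0,"dy":0,"dz":0,"roll":6,"jaw":1},{"dx":0,"dy":0,"dz":0,"roll":6,"jaw":1},{"dx":0,"dy":0,"dz":0,"roll":6,"jaw":1},{"dx":0,"dy":0,"dz":0,"roll":6,"jaw":1},{"dx":0,"dy":0,"dz":0,"roll":6,"jaw":1},{"dx":0,"dy":0,"dz":0,"roll":6,"jaw":1},{"dx":0,"dy":0,"dz":0,"roll":6,"jaw":1},{"dx":0,"dy":0,"dz":0,"roll":6,"jaw":1},{"dx":0,"dy":0,"dz":0,"roll":6,"jaw":1},{"dx":0,"dy":0,"dz":0,"roll":6,"jaw":1},{"dx":0,"dy":0,"dz":0,"roll":6,"jaw":1},{"dx":0,"dy":0,"dz":0,"roll":6,"jaw":1}])

```text
time_s: 12.85
ee_pos: [0.536, 0.2088, 0.128]
eef_rot: [-3.141, -0.0, 2.271]
force: [0.5, 1.0, -1.7]
grip_width: 0.0238
grip_force: 30.0
```

Emit:
send_rows(rows=[{"dx":0,"dy":0,"dz":0,"roll":6,"jaw":1},{"dx":0,"dy":0,"dz":0,"roll":6,"jaw":1},{"dx":0,"dy":0,"dz":0,"roll":6,"jaw":1},{"dx":0,"dy":0,"dz":0,"roll":6,"jaw":1},{"dx":0,"dy":0,"dz":0,"roll":6,"jaw":1},{"dx":0,"dy":0,"dz":0,"roll":6,"jaw":1},{"dx":0,"dy":0,"dz":0,"roll":6,"jaw":1},{"dx":0,"dy":0,"dz":0,"roll":3,"jaw":1},{"dx":0,"dy":0,"dz":0,"roll":0,"jaw":1},{"dx":0,"dy":0,"dz":0,"roll":0,"jaw":1}])

```text
time_s: 13.68
ee_pos: [0.536, 0.2088, 0.1282]
eef_rot: [-3.141, 0.0, 1.493]
force: [-0.1, -0.4, -1.9]
grip_width: 0.0242
grip_force: 30.0
```

Emit:
send_rows(rows=[{"dx":-15,"dy":0,"dz":0,"roll":0,"jaw":1},{"dx":-30,"dy":0,"dz":0,"roll":0,"jaw":1},{"dx":-30,"dy":0,"dz":0,"roll":0,"jaw":1},{"dx":-30,"dy":0,"dz":0,"roll":0,"jaw":1},{"dx":-30,"dy":0,"dz":0,"roll":0,"jaw":1},{"dx":-30,"dy":0,"dz":0,"roll":0,"jaw":1},{"dx":-30,"dy":0,"dz":0,"roll":0,"jaw":1},{"dx":-30,"dy":0,"dz":0,"roll":0,"jaw":1},{"dx":-30,"dy":0,"dz":0,"roll":0,"jaw":1},{"dx":-30,"dy":0,"dz":0,"roll":0,"jaw":1},{"dx":-30,"dy":0,"dz":0,"roll":0,"jaw":1},{"dx":-30,"dy":0,"dz":0,"roll":0,"jaw":1}])

```text
time_s: 14.68
ee_pos: [0.5077, -0.137, 0.1285]
eef_rot: [3.142, 0.0, 1.492]
force: [0.6, -0.3, -1.2]
grip_width: 0.0238
grip_force: 30.0
```

Emit:
send_rows(rows=[{"dx":-30,"dy":0,"dz":0,"roll":0,"jaw":1},{"dx":-30,"dy":0,"dz":0,"roll":0,"jaw":1},{"dx":-30,"dy":0,"dz":0,"roll":0,"jaw":1},{"dx":-26,"dy":0,"dz":0,"roll":0,"jaw":1},{"dx":0,"dy":0,"dz":0,"roll":0,"jaw":1},{"dx":0,"dy":0,"dz":0,"roll":0,"jaw":1},{"dx":0,"dy":0,"dz":0,"roll":0,"jaw":1}])

```text
time_s: 15.27
ee_pos: [0.4989, -0.2505, 0.1283]
eef_rot: [-3.141, -0.0, 1.491]
force: [-1.0, 0.6, -0.7]
grip_width: 0.0236
grip_force: 30.0
```

```bash
python3 -c "
from h import *
o=get_obs(); print(o['ee_pos'],np.degrees(o['eef_rot']),o['grip_force'],o['force'])
c=shot('top'); s=shot('scene')
a=c['frame'][130:280,290:490]; b=s['frame'][130:280,110:310]
cv2.imwrite('pics/over.png',np.hstack([cv2.resize(x[:,:,::-1],(400,300),interpolation=cv2.INTER_CUBIC) for x in (a,b)]))"
```

```text
[ 0.49886327 -0.25054316  0.12828917] [-1.79978294e+02 -1.57775714e-02  8.54464383e+01] 29.994389712810516 [-0.97091163  0.60335478 -0.72233124]
```

View pics/over.png

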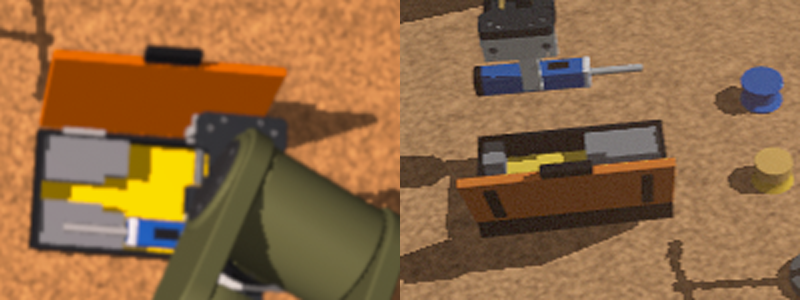

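```bash
cat > drv.py <<'E'
from m import *
def drv(n,box,zlo,zhi,c=None):
    c=c or load(n); P=cloud(c); b=blob(c,(100,100,40),(130,255,255),box)>0
    a=P[b&(P[:,:,2]>zlo)&(P[:,:,2]<zhi)]
    print(n,'blue',len(a),'mean',a.mean(0).round(4),'min',a.min(0).round(4),'max',a.max(0).round(4))
    return P,a
if __name__=='__main__':
    P,a=drv('scene',(140,150,235,185),.11,.16)
    v=a[a[:,2]>.145]; d=np.linalg.svd(a-a.mean(0),full_matrices=False)[2][0]; print('dir',d.round(3))
    m=np.zeros((420,560),bool); m[155:185,215:240]=True
    q=P[m&(P[:,:,2]>.11)&(P[:,:,2]<.17)&(P[:,:,0]<.56)]; q=q[q[:,1]>-.185]; print('shank scene',len(q),q.min(0).round(4),q.max(0).round(4),q.mean(0).round(4))
    P,a=drv('top',(340,225,385,260),.11,.17)
    m=np.zeros((420,560),bool); m[232:256,310:365]=True
    q=P[m&(P[:,:,2]>.11)&(P[:,:,2]<.16)]; q=q[q[:,1]>-.187]
    print('shank top',len(q),q.min(0).round(4),q.max(0).round(4),q.mean(0).round(4)); print(np.polyfit(q[:,1],q[:,0],1))
E
python3 drv.py
```

```text
scene blue 268 mean [ 0.5027 -0.2481  0.1467] min [ 0.4848 -0.3003  0.1284] max [ 0.5161 -0.1975  0.1514]
dir [ 0.114  0.993 -0.003]
shank scene 63 [ 0.5036 -0.169   0.1333] [ 0.5141 -0.1346  0.1427] [ 0.5099 -0.1513  0.1383]
top blue 217 mean [ 0.5005 -0.2163  0.147 ] min [ 0.4892 -0.2387  0.1417] max [ 0.5113 -0.2002  0.1513]
shank top 137 [ 0.4995 -0.1865  0.1301] [ 0.5098 -0.1376  0.1425] [ 0.505  -0.1618  0.1382]
[0.07233891 0.51673417]
```

Emit:
send_rows(rows=[{"dx":0,"dy":12,"dz":0,"roll":-0.4,"jaw":1},{"dx":0,"dy":15,"dz":0,"roll":0,"jaw":1},{"dx":0,"dy":9.4,"dz":0,"roll":0,"jaw":1},{"dx":0,"dy":0,"dz":0,"roll":0,"jaw":1},{"dx":0,"dy":0,"dz":15,"roll":0,"jaw":1},{"dx":0,"dy":0,"dz":20,"roll":0,"jaw":1},{"dx":0,"dy":0,"dz":20,"roll":0,"jaw":1},{"dx":0,"dy":0,"dz":12,"roll":0,"jaw":1},{"dx":0,"dy":0,"dz":5,"roll":0,"jaw":1},{"dx":0,"dy":0,"dz":0,"roll":0,"jaw":1},{"dx":0,"dy":0,"dz":0,"roll":0,"jaw":1}])

```text
time_s: 16.28
ee_pos: [0.5359, -0.2534, 0.0573]
eef_rot: [3.141, 0.0, 1.498]
force: [-0.3, 0.3, -0.7]
grip_width: 0.0238
grip_force: 30.0
```

```bash
python3 -c "
from lid import *
o=get_obs(); print(o['ee_pos'],np.degrees(o['eef_rot']),o['grip_force'],o['force'])
lid()
c=shot('top'); s=load('scene')
a=c['frame'][160:280,290:450]; b=s['frame'][140:260,110:270]
cv2.imwrite('pics/over2.png',np.hstack([cv2.resize(x[:,:,::-1],(400,300),interpolation=cv2.INTER_CUBIC) for x in (a,b)]))
P=cloud(c); m=np.zeros((420,560),bool); m[200:256,305:370]=True
q=P[m&(P[:,:,2]>.048)&(P[:,:,2]<.075)]; print(len(q),q.min(0).round(4),q.max(0).round(4)); q=q[q[:,1]>-.187]; print(len(q),q.mean(0).round(4),np.polyfit(q[:,1],q[:,0],1))
"
```

```text
[ 0.53585667 -0.25338638  0.05725503] [1.79958094e+02 1.87665214e-02 8.58319051e+01] 29.99420017004013 [-0.27661853  0.27789218 -0.71282145]
lid c [ 0.641 -0.247  0.114] n [ 0.925 -0.062 -0.374] angle 1.9544002866979566 864 [ 0.662 -0.127  0.147]
237 [ 0.5253 -0.2334  0.0521] [ 0.551  -0.1407  0.0749]
106 [ 0.5418 -0.1628  0.0676] [0.06517086 0.55238074]
```

View pics/over2.png

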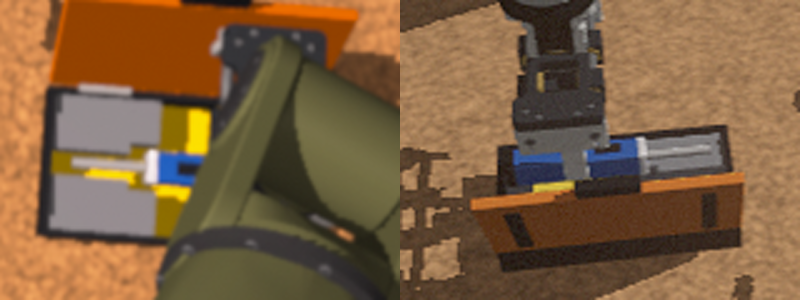

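Emit:
send_rows(rows=[{"dx":0,"dy":0,"dz":8,"roll":0,"jaw":1},{"dx":0,"dy":0,"dz":9,"roll":0,"jaw":1},{"dx":0,"dy":0,"dz":8,"roll":0,"jaw":1},{"dx":0,"dy":0,"dz":6,"roll":0,"jaw":1},{"dx":0,"dy":0,"dz":4,"roll":0,"jaw":1},{"dx":0,"dy":0,"dz":0,"roll":0,"jaw":1}])

```text
time_s: 16.88
ee_pos: [0.5351, -0.2531, 0.0202]
eef_rot: [-3.14, -0.001, 1.498]
force: [-1.0, 1.0, -0.7]
grip_width: 0.024
grip_force: 30.0
```

Emit:
send_rows(rows=[{"dx":0,"dy":0,"dz":3,"roll":0,"jaw":1},{"dx":0,"dy":0,"dz":3,"roll":0,"jaw":1},{"dx":0,"dy":0,"dz":2,"roll":0,"jaw":1},{"dx":0,"dy":0,"dz":1,"roll":0,"jaw":1},{"dx":0,"dy":0,"dz":0,"roll":0,"jaw":1},{"dx":0,"dy":0,"dz":0,"roll":0,"jaw":1}])

```text
time_s: 17.38
ee_pos: [0.5357, -0.2534, 0.0126]
eef_rot: [3.141, 0.0, 1.498]
force: [-0.7, 0.1, -1.5]
grip_width: 0.0237
grip_force: 30.0
```

Emit:
send_rows(rows=[{"dx":0,"dy":0,"dz":0.5,"roll":0,"jaw":1},{"dx":0,"dy":0,"dz":0.5,"roll":0,"jaw":1},{"dx":0,"dy":0,"dz":0,"roll":0,"jaw":1},{"dx":0,"dy":0,"dz":0,"roll":0,"jaw":1}])

```text
time_s: 17.72
ee_pos: [0.5356, -0.2534, 0.0115]
eef_rot: [3.141, 0.0, 1.498]
force: [-0.2, 0.4, -1.1]
grip_width: 0.0234
grip_force: 30.0
```

Emit:
send_rows(rows=[{"dx":0,"dy":0,"dz":0.4,"roll":0,"jaw":1},{"dx":0,"dy":0,"dz":0,"roll":0,"jaw":1},{"dx":0,"dy":0,"dz":0,"roll":0,"jaw":1}])

```text
time_s: 17.97
ee_pos: [0.5356, -0.2534, 0.0115]
eef_rot: [3.141, 0.0, 1.498]
force: [-2.5, 1.5, 5.6]
grip_width: 0.0238
grip_force: 30.0
```

Emit:
send_rows(rows=[{"dx":0,"dy":0,"dz":0,"roll":0,"jaw":0.4},{"dx":0,"dy":0,"dz":0,"roll":0,"jaw":0.2},{"dx":0,"dy":0,"dz":0,"roll":0,"jaw":0.2},{"dx":0,"dy":0,"dz":0,"roll":0,"jaw":0.2},{"dx":0,"dy":0,"dz":0,"roll":0,"jaw":0.2},{"dx":0,"dy":0,"dz":0,"roll":0,"jaw":0.2}])

```text
time_s: 18.47
ee_pos: [0.5356, -0.2534, 0.011]
eef_rot: [-3.142, 0.0, 1.498]
force: [0.1, 0.0, -0.2]
grip_width: 0.0376
grip_force: 0.0
```

Emit:
send_rows(rows=[{"dx":0,"dy":0,"dz":-10,"roll":0,"jaw":0.2},{"dx":0,"dy":0,"dz":-20,"roll":0,"jaw":0.2},{"dx":0,"dy":0,"dz":-30,"roll":0,"jaw":0.2},{"dx":0,"dy":0,"dz":-30,"roll":0,"jaw":0.2},{"dx":0,"dy":0,"dz":-35,"roll":0,"jaw":0.2},{"dx":0,"dy":0,"dz":-35,"roll":0,"jaw":0.2},{"dx":0,"dy":0,"dz":-35,"roll":0,"jaw":0.2},{"dx":0,"dy":0,"dz":-20,"roll":0,"jaw":1},{"dx":0,"dy":0,"dz":0,"roll":0,"jaw":1},{"dx":0,"dy":0,"dz":0,"roll":0,"jaw":1}])

```text
time_s: 19.3
ee_pos: [0.5358, -0.2534, 0.2274]
eef_rot: [3.139, 0.001, 1.498]
force: [-0.2, -0.6, -0.5]
grip_width: 0.0211
grip_force: 0.0
```

```bash
python3 -c "
from lid import *
o=get_obs(); print(o['ee_pos'],np.degrees(o['eef_rot']),o['grip_width'],o['time_s'])
lid()
c=shot('top'); s=load('scene')
a=c['frame'][160:280,290:450]; b=s['frame'][140:260,110:270]
cv2.imwrite('pics/placed.png',np.hstack([cv2.resize(x[:,:,::-1],(400,300),interpolation=cv2.INTER_CUBIC) for x in (a,b)]))
P=cloud(c); C=np.array([.5394,-.224]); X=np.array([.9973,-.0732]); Y=np.array([.0732,.9973])
for nm,b,lo,hi in(('blue',blob(c,(100,100,40),(130,255,255),(305,190,420,265))>0,.01,.06),):
    q=P[b&(P[:,:,2]>lo)&(P[:,:,2]<hi)]; r=q[:,:2]-C; print(nm,len(q),'x',(r@X).min(),(r@X).max(),'y',(r@Y).min(),(r@Y).max(),'z',np.percentile(q[:,2],[5,50,95]))
m=np.zeros((420,560),bool); m[195:265,305:360]=True
r=(P[:,:,:2]-C); cx=r@X; cy=r@Y
q=m&(abs(cx)<9)&(cy>45)&(cy<92)&(P[:,:,2]>.011); print('shank',q.sum(),cx[q].mean(),cy[q].max(),np.percentile(P[q][:,2],[50,95]))
"
```

```text
[ 0.535751   -0.2534264   0.22743971] [1.79878137e+02 5.33887011e-02 8.58141599e+01] 0.021051903562650624 19.3
lid c [ 0.641 -0.235  0.112] n [ 0.924 -0.065 -0.377] angle 1.9577852178829227 1110 [ 0.664 -0.127  0.155]
blue 440 x -0.014110718337113054 0.007794936389192325 y -0.06400220835630861 0.021207746146362196 z [0.02659896 0.03015381 0.03302558]<string>:13: RuntimeWarning: Mean of empty slice.
  ret = ret.dtype.type(ret / rcount)
Traceback (most recent call last):
ValueError: zero-size array to reduction operation maximum which has no identity
```

View pics/placed.png

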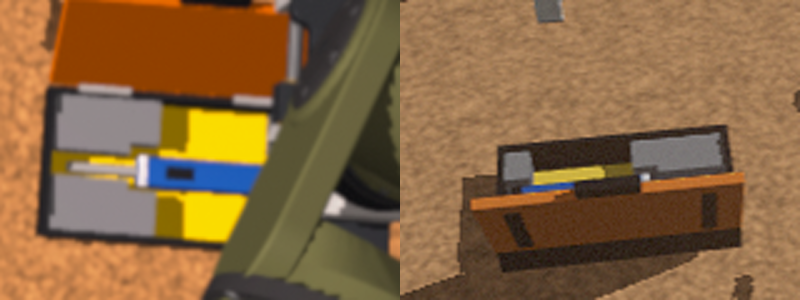

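Emit:
send_rows(rows=[{"dx":6,"dy":20,"dz":0,"roll":0,"jaw":1},{"dx":6,"dy":30,"dz":0,"roll":0,"jaw":1},{"dx":6,"dy":30,"dz":0,"roll":0,"jaw":1},{"dx":6,"dy":30,"dz":0,"roll":0,"jaw":1},{"dx":6,"dy":32,"dz":0,"roll":0,"jaw":1},{"dx":0,"dy":0,"dz":0,"roll":0,"jaw":1},{"dx":0,"dy":0,"dz":0,"roll":0,"jaw":1},{"dx":0,"dy":0,"dz":27,"roll":0,"jaw":1},{"dx":0,"dy":0,"dz":30,"roll":0,"jaw":1},{"dx":0,"dy":0,"dz":30,"roll":0,"jaw":1},{"dx":0,"dy":0,"dz":20,"roll":0,"jaw":1},{"dx":0,"dy":0,"dz":0,"roll":0,"jaw":1}])

```text
time_s: 20.4
ee_pos: [0.6764, -0.2335, 0.1138]
eef_rot: [-3.134, -0.002, 1.497]
force: [-0.8, 0.3, -0.7]
grip_width: 0.0009
grip_force: 0.0
```

Emit:
send_rows(rows=[{"dx":0,"dy":-4,"dz":0,"roll":0,"jaw":1},{"dx":0,"dy":-6,"dz":0,"roll":0,"jaw":1},{"dx":0,"dy":-6,"dz":0,"roll":0,"jaw":1},{"dx":0,"dy":0,"dz":0,"roll":0,"jaw":1}])

```text
time_s: 20.73
ee_pos: [0.663, -0.233, 0.1214]
eef_rot: [3.139, 0.001, 1.497]
force: [-0.4, -0.1, 0.2]
grip_width: 0.0005
grip_force: 0.0
```

Emit:
send_rows(rows=[{"dx":0,"dy":-6,"dz":-1,"roll":0,"jaw":1},{"dx":0,"dy":-6,"dz":-1,"roll":0,"jaw":1},{"dx":0,"dy":-6,"dz":-1,"roll":0,"jaw":1},{"dx":0,"dy":-6,"dz":-1,"roll":0,"jaw":1},{"dx":0,"dy":-6,"dz":-1,"roll":0,"jaw":1},{"dx":0,"dy":-6,"dz":-1,"roll":0,"jaw":1},{"dx":0,"dy":-6,"dz":-2,"roll":0,"jaw":1},{"dx":0,"dy":-6,"dz":-2,"roll":0,"jaw":1},{"dx":0,"dy":0,"dz":0,"roll":0,"jaw":1}])

```text
time_s: 21.48
ee_pos: [0.6147, -0.2292, 0.1295]
eef_rot: [-3.141, 0.0, 1.497]
force: [-0.1, 0.3, -0.1]
grip_width: 0.0004
grip_force: 0.0
```

```bash
python3 -c "
from lid import *
o=get_obs(); print(o['ee_pos'],o['force']); lid()"
```

```text
[ 0.61471311 -0.22921288  0.12953344] [-0.11208464  0.25891681 -0.13641255]
lid c [ 0.605 -0.225  0.102] n [ 0.995 -0.07   0.071] angle 1.4999548936731883 2746 [ 0.617 -0.125  0.16 ]
```

Emit:
send_rows(rows=[{"dx":0,"dy":-8,"dz":-0.5,"roll":0,"jaw":1},{"dx":0,"dy":-8,"dz":-0.5,"roll":0,"jaw":1},{"dx":0,"dy":-8,"dz":-0.5,"roll":0,"jaw":1},{"dx":0,"dy":-8,"dz":1.7,"roll":0,"jaw":1},{"dx":0,"dy":-8,"dz":1.7,"roll":0,"jaw":1},{"dx":0,"dy":-8,"dz":1.7,"roll":0,"jaw":1},{"dx":0,"dy":-7,"dz":4.3,"roll":0,"jaw":1},{"dx":0,"dy":-7,"dz":4.3,"roll":0,"jaw":1},{"dx":0,"dy":-7,"dz":4.3,"roll":0,"jaw":1}])

```text
time_s: 22.28
ee_pos: [0.5465, -0.2241, 0.1122]
eef_rot: [3.141, 0.0, 1.498]
force: [2.8, -0.8, 0.3]
grip_width: 0.0003
grip_force: 0.5
```

Emit:
send_rows(rows=[{"dx":0,"dy":-5.8,"dz":6,"roll":0,"jaw":1},{"dx":0,"dy":-5.8,"dz":6,"roll":0,"jaw":1},{"dx":0,"dy":-5.8,"dz":6,"roll":0,"jaw":1},{"dx":0,"dy":-4,"dz":7.3,"roll":0,"jaw":1},{"dx":0,"dy":-4,"dz":7.3,"roll":0,"jaw":1},{"dx":0,"dy":-4,"dz":7.3,"roll":0,"jaw":1},{"dx":0,"dy":0,"dz":0,"roll":0,"jaw":1}])

```text
time_s: 22.87
ee_pos: [0.5162, -0.2216, 0.0708]
eef_rot: [-3.139, -0.001, 1.498]
force: [-0.1, -0.2, -1.4]
grip_width: 0.0004
grip_force: 0.0
```

Emit:
send_rows(rows=[{"dx":0,"dy":-1.5,"dz":5,"roll":0,"jaw":1},{"dx":0,"dy":-1.5,"dz":5,"roll":0,"jaw":1},{"dx":0,"dy":-1.5,"dz":4,"roll":0,"jaw":1},{"dx":0,"dy":0,"dz":3,"roll":0,"jaw":1},{"dx":0,"dy":0,"dz":3,"roll":0,"jaw":1},{"dx":0,"dy":0,"dz":2,"roll":0,"jaw":1},{"dx":0,"dy":0,"dz":0,"roll":0,"jaw":1},{"dx":0,"dy":0,"dz":0,"roll":0,"jaw":1}])

```text
time_s: 23.53
ee_pos: [0.513, -0.2216, 0.0506]
eef_rot: [-3.142, -0.0, 1.498]
force: [-0.2, 0.8, 0.3]
grip_width: 0.0005
grip_force: 0.0
```

Now I press the lid gently, in small steps, until the force rises.

Emit:
send_rows(rows=[{"dx":0,"dy":0,"dz":1,"roll":0,"jaw":1},{"dx":0,"dy":0,"dz":1,"roll":0,"jaw":1},{"dx":0,"dy":0,"dz":0.7,"roll":0,"jaw":1},{"dx":0,"dy":0,"dz":0,"roll":0,"jaw":1},{"dx":0,"dy":0,"dz":0,"roll":0,"jaw":1}])

```text
time_s: 23.95
ee_pos: [0.5131, -0.2217, 0.0487]
eef_rot: [3.141, 0.0, 1.498]
force: [-3.6, 1.7, 8.9]
grip_width: 0.0004
grip_force: 4.3
```

Emit:
send_rows(rows=[{"dx":0,"dy":0,"dz":0.7,"roll":0,"jaw":1},{"dx":0,"dy":0,"dz":0,"roll":0,"jaw":1},{"dx":0,"dy":0,"dz":0,"roll":0,"jaw":1}])

```text
time_s: 24.2
ee_pos: [0.5131, -0.2218, 0.0486]
eef_rot: [3.141, 0.0, 1.498]
force: [-6.3, 2.5, 15.5]
grip_width: 0.0004
grip_force: 7.8
```

Contact is firm at 48.6 mm, which is the closed lid's top. I retreat and check.

Emit:
send_rows(rows=[{"dx":0,"dy":0,"dz":-3,"roll":0,"jaw":1},{"dx":0,"dy":0,"dz":-10,"roll":0,"jaw":1},{"dx":0,"dy":-20,"dz":-25,"roll":0,"jaw":1},{"dx":0,"dy":-30,"dz":-25,"roll":0,"jaw":1},{"dx":0,"dy":-30,"dz":-25,"roll":0,"jaw":1},{"dx":0,"dy":-30,"dz":-25,"roll":0,"jaw":1},{"dx":0,"dy":-20,"dz":0,"roll":0,"jaw":1},{"dx":0,"dy":0,"dz":0,"roll":0,"jaw":1},{"dx":0,"dy":0,"dz":0,"roll":0,"jaw":1},{"dx":0,"dy":0,"dz":0,"roll":0,"jaw":1}])

```text
time_s: 25.03
ee_pos: [0.3838, -0.2123, 0.1604]
eef_rot: [3.141, 0.0, 1.498]
force: [-0.1, 0.2, -0.9]
grip_width: 0.0007
grip_force: 0.0
```

```bash
python3 -c "
from m import *
o=get_obs(); print(o['ee_pos'],o['force'],o['joint_vel'].round(3))
for n,b in(('scene',(120,150,265,260)),('top',(290,150,440,270))):
    s=shot(n,n+'_end.png'); Q=cloud(s); l=blob(s,(3,180,60),(16,255,255),b)>0; l=cv2.erode(l.astype(np.uint8),np.ones((3,3)))>0
    a=Q[l]; a=a[(a[:,2]>.04)&(a[:,2]<.2)]; c=a.mean(0); v=np.linalg.svd(a-c,full_matrices=False)[2][2]; v*=np.sign(v[2]); print(n,len(a),c.round(3),v.round(4),'tilt',np.arccos(v[2]),np.percentile(a[:,2],[2,50,98]))
"
```

```text
[ 0.38378881 -0.21226712  0.16044895] [-0.08148629  0.17209054 -0.89028071] [ 0.007  0.024 -0.005 -0.001 -0.    -0.001]
scene 2904 [ 0.546 -0.224  0.05 ] [-2.e-04 -8.e-04  1.e+00] tilt 0.0008603687904920454 [0.04664826 0.04975891 0.05275795]
top 5721 [ 0.538 -0.223  0.049] [-6.e-04  1.e-04  1.e+00] tilt 0.000602427655772068 [0.04486402 0.04862274 0.05205454]
```

View pics/scene_end.png

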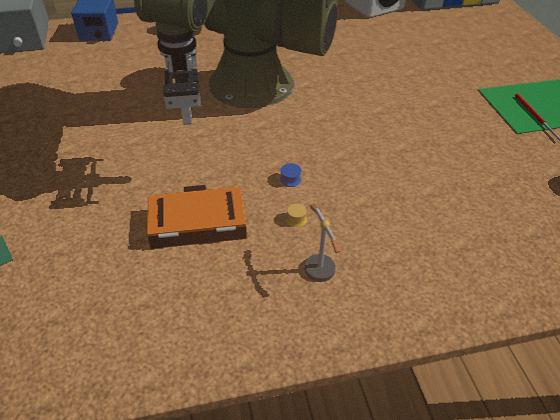

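The picture shows the lid flat on the case at (196,212). The spool (291,175), tin (297,215) and stand (320,268) are where they were, and the gripper is clear at (187,110).

```bash
python3 -c "
from station import *
print(hand_in())"
```

```text
the job is handed in; nothing more can be done
None
```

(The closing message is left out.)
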